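# Index a mosaic rosette plate on its setting jig

### The job

With a fingertip against its brass peg, push the round mosaic rosette plate round on the setting jig, whichever way you like, until the notch in its rim is over the jig's pin (marked by the red line on the base), then press down on its white hub until the plate is fully seated on the jig. The plate is only pushed and pressed, never picked up or tipped, and the other things on the bench stay where they are. Leave it seated and take the hand away.

Things in the scene. Friction and masses are not known exactly. Their poses are not given: they have to be found in the camera images.
- jig: Setting jig screwed to the bench: dark grey base 200 x 200 mm, 16 mm high, with a steel centre post inside the rosette's hub and a pointed brass pin, 12 mm in diameter, 66 mm from the centre. Origin: centre of its underside, at bench height; x axis points to the pin, z up. A red line on the base, 8 mm wide, runs radially under the pin out to the base's edge, beyond the plate's rim.
- pin (a point): The index pin's axis at the height of the seating plane, 20 mm above the bench, 66 mm from the jig's centre. The pin's tip is 28 mm above the bench. At the start the plate hides it.
- rosette: Loose white-edged mosaic plate, 156 mm across, 10 mm thick, 0.45 kg, turns on the post (1.5 mm play). Origin: centre of its underside; x axis to the notch. It starts 30 mm above the bench on a friction-held lift plate: 7 to 12 N down on the hub sinks it 10 mm to its seat (20 mm) and it stays; off the pin it stops after 2 mm. Turning takes 1 to 3 N at the peg and stops with the push.
- notch (a point): Point on the plate's underside in the middle of the notch, 66 mm from the plate's centre. The notch is 20 mm wide, parallel-sided, cut from the rim in to 54 mm from the centre; so the pin has 4 mm to spare on each side.
- hub (a point): Centre of the flat top of the white round hub, 48 mm in diameter, in the middle of the plate; 30 mm above the plate's underside: 60 mm above the bench raised, 50 mm seated.
- peg (a point): Top of the upright brass finger peg, 16 mm in diameter, whose sleeve spins freely on its own axis, standing on the plate 58 mm from its centre, exactly opposite the notch. It rises 32 mm above the plate's upper face; its top is 42 mm above the plate's underside.
- offcuts: Bystander: two glazed tile offcuts, 24 mm square, 16 mm high together, lying on one corner of the jig's base. Origin: centre of its underside. To be left alone.
- tile_stack: Bystander: stack of 100 mm square tiles, 36 mm high. Origin: centre of its underside. To be left alone.
- glaze_jar: Bystander: jar 64 mm across, 85 mm tall. Origin: centre of its underside. To be left alone.
- mug: Bystander: blue mug 76 mm across, 85 mm tall. Origin: centre of its underside. To be left alone.
- hammer: Bystander: mosaic hammer lying flat, 260 mm long. Origin: at the middle of its length, near its underside. To be left alone.
- brush: Bystander: brush lying flat, 200 mm long. Origin: at the middle of its length, near its underside. To be left alone.
- chip_tray: Bystander: wooden tray of tile chips, 150 x 110 x 35 mm. Origin: centre of its underside. To be left alone.
Mind the look-alikes: they are no part of the job. What is meant by the rosette is not pink or purple, and is the larger of those in its own colour.

How it is judged:
On the way, in this order (a step that is already met when the one before it is completed fails the run):
1. the notch is turned to the pin (horizontal distance between notch and pin below 0.007 m).
2. the plate is pressed down onto its seat, the pin in the notch (horizontal distance between notch and pin below 0.007 m and z of hub in the frame of jig below 0.052 m), for 0.2 s.
At the end, for the whole second after the job is handed in: The pin stands in the notch (notch centre within 7 mm of the pin), the plate is flat and down on its seat (hub top no more than 2 mm above its seated height, tilt below 0.03 rad) and at rest (all of step 2 and angle between rosette's own z axis and vertical below 0.03 rad and linear speed of rosette below 0.01 m/s and angular speed of rosette below 0.1 rad/s); the robot touches nothing.
It fails at once if the rosette plate is lifted (more than 6 mm above its starting height) (z of hub in the frame of jig above 0.066 m).
It fails at once if the rosette plate is tipped (angle between rosette's own z axis and vertical above 0.2 rad).
It fails at once if one of the other things on the bench is moved more than 20 mm (distance of any of offcuts, tile_stack, glaze_jar, mug, hammer, brush, chip_tray from where it was at the start of the episode above 0.02 m).
It also fails if it takes over 54 s, if anything falls off the work surface, if the arm or the gripper's body presses on something with over 40 N, if the wrist force passes 120 N, or if a joint passes its speed limit or range.

### The arm

A 6-joint arm with a two-finger parallel gripper is mounted at the origin on the work surface. World frame = base frame: x ahead of the robot, y to its left, z up, the work surface at z = 0. Lengths are in m, angles in rad, forces in N, time in s.
With the tool pointing down it reaches from about 0.3 to 0.875 m from the base axis. Payload 6.4 kg.
Tool frame: the origin (TCP) lies between the finger pads; the fingertips stand 8 mm ahead of it and the grasp point (between the pads) lies 11 mm behind it (ctrl.finger_overhang is the distance from the TCP to the fingertips, in m); z points along the fingers, y is the line along which they close (so a half turn about z gives the same grasp; the last joint's range is limited). The gripper opens to 85 mm and grips with 20 to 120 N. Pads are 22 mm wide; open, the fingers measure 114 mm over their backs; the gripper's body (76 mm by 85 mm) begins 54 mm behind the grasp point. The pads swing forward as they close: fully open they stand 13 mm farther back than shut.
Start: joints at [0.98, 0.181, 1.607, -0, 1.354, -0.206], TCP at [0.216, 0.533, 0.239] pointing down, gripper open.
Joint ranges: [-2.99, 2.99], [-0.89, 2.07], [0.3, 2.58], [-1.14, 4.28], [0, 2.63], [-3.12, 3.12]. Speed limits (rad/s): [2.57, 2.57, 3.01, 3.14, 3.14, 3.14].

### API

Orientations are given as a unit quaternion [w, x, y, z].
In Python, from bench import ctrl, camera gives the robot as it stands.
- The arm moves only by the shell command python3 -m pendant 'ROWS' [OPENING]. ROWS is JSON, a list of rows, each a list of 6 numbers: the shift along the world's x, y, z normalised to -1 to 1, where 1 is 200 mm, then the turn, a rotation vector about the world's x, y, z normalised to -1 to 1, where 1 is pi/2 rad. In form: [[dx, dy, dz, rx, ry, rz], ...]. A call has exactly 10 rows; each row shifts and turns the commanded pose from where the row before left it; what a row does not reach is not made up. A row lasts 1/8 s, in which the tool goes at most 62.5 mm and 10.7 degrees, less where a joint would pass 70% of its speed; a pose out of reach is approached as far as the arm can. A call with a number of a shift or a turn outside -1 to 1 is refused whole. A call with a gripper value outside its range is refused whole. OPENING is the opening, from -1 (shut) to 1 (fully open), set as the call begins (- or left out, the last holds). The fingers move at their own pace and stop on an object; the grip force is fixed at half the most. Time passes only in rows, so rows that do not move let the fingers close, or fill a call up. It gives the time, the measured TCP pose, the force, the opening and the grip force at its end, in the units of the state.
- ctrl.get_obs(): the state, without advancing time (a new reading comes with each control period).
- camera(name): name is "scene" or "top" or "wrist"; returns a dict with "color" (420x560x3 uint8, blue, green, red), "fx", "fy", "cx", "cy" (pixels), "xyz" and "rotation" of the camera in the world; the wrist camera has in their place "hand_eye" (4x4, takes a point from camera to tool coordinates, whose origin is the TCP and whose axes are the flange's). Camera axes: x right, y down, z forward; pixel columns grow to the right and rows downward; lengths in m; the calibration is good to about 2 mm. A picture is of the moment at which its call begins: read the wrist's pose just before it. There is no depth.
- ctrl.hand_in(): hands the job in; it is judged then, once.
The state is a dict: "time_s": time; "q": joint angles; "dq": joint speeds; "joint_efforts": joint torques, N m; "eef_pos": TCP position; "eef_rot": TCP orientation; "wrist_force": force on the tool from outside, world axes, zero at the start; "torque": the same for the moment, N m; "opening": opening from 0.0 (shut) to 1.0 (fully open); "grasp_force": force on a finger pad.
Only numpy, scipy, OpenCV 4.12 (cv2) and the standard library are available. Lean on these libraries where they do the work, as an engineer would, in place of code of your own. Each camera call takes 0.05 s, during which the arm holds its last target. There are 200 camera calls.

## Working session

There is one attempt and no reset: what is moved stays moved. The work goes in short steps, Python scripts to look and compute and a shell command to move; the robot and the scene stay as the last step left them, time stands still between calls to the robot, and variables do not carry over. Pictures are saved under pics/ and viewed, at most 10 in all, crops included, and the job is handed in when it is done.

```bash
mkdir -p pics; ls; python3 - <<'E'
from bench import ctrl,camera
import cv2
o=ctrl.get_obs();print(o['time_s'],o['eef_pos'],o['eef_rot'],o['opening'],ctrl.finger_overhang)
for n in("top","scene"):
    c=camera(n);cv2.imwrite(f"pics/{n}1.png",c["color"]);print(n,c["fx"],c["cx"],c["cy"],c["xyz"],c["rotation"])
E
```

```text
pics
0.0 [0.2155162  0.53248906 0.23835988] [-3.49793513e-04  1.91205451e-01  9.81549618e-01 -8.37607249e-04] 1.001973866184112 0.008
top 503.15858688502084 277.33419739558525 201.80698030366983 [0.44101205 0.01317544 1.54333544] [ 0.02544586 -0.70092435  0.71200701 -0.03322032]
scene 446.1508003372843 276.46217885251224 203.76575654537896 [1.19665944 0.7190591  0.70635457] [-0.16721261  0.30326264  0.82702474 -0.44283382]
```

View pics/top1.png

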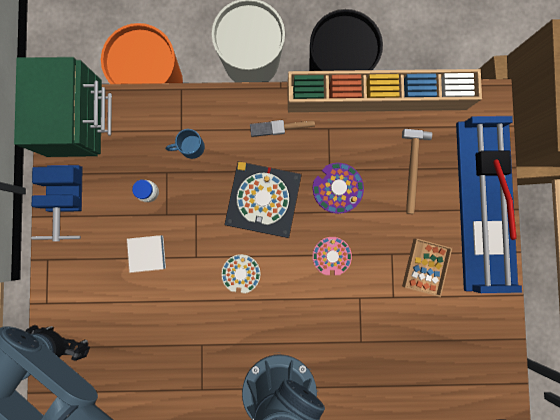

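View pics/scene1.png

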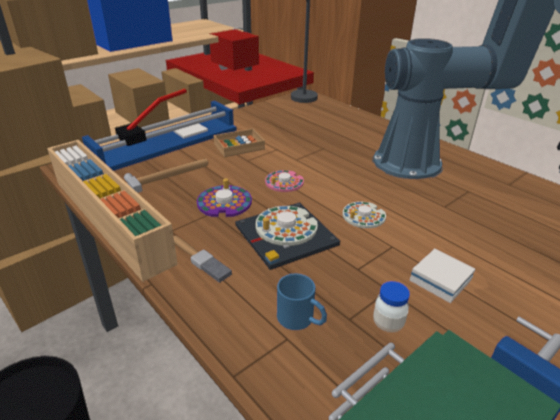

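The target is the white plate on the dark jig, at top (263,199) and scene (287,225). A red mark shows at about scene (257,240). I'll enlarge both views next.

```bash
python3 - <<'E'
import cv2,numpy as np
a=cv2.imread("pics/top1.png")[155:245,218:308];b=cv2.imread("pics/scene1.png")[195:270,230:345]
a=cv2.resize(a,(400,400),interpolation=cv2.INTER_CUBIC);b=cv2.resize(b,(400,261),interpolation=cv2.INTER_CUBIC)
cv2.imwrite("pics/crop1.png",np.hstack([a,np.vstack([b,np.zeros((139,400,3),np.uint8)])]))
E
```

```text
(no output)
```

View pics/crop1.png

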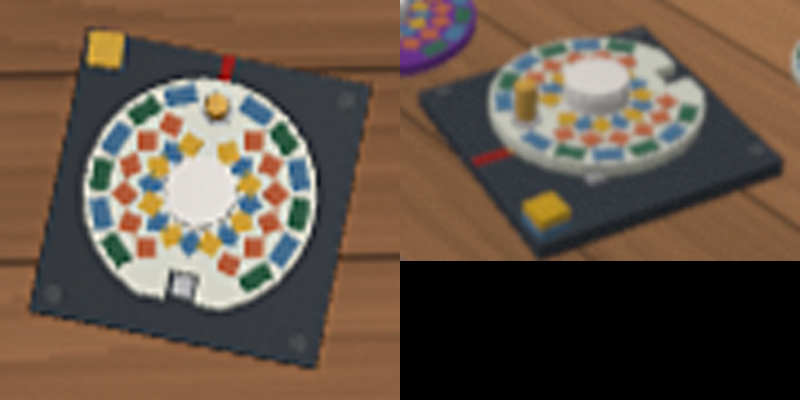

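The left crop is the top view. It shows the peg at about (216,106), next to the red line at (228,68), and the notch at (182,290), so the plate needs roughly half a turn. Next I measure these points with the calibration.

```bash
cat > h.py <<'E'
import numpy as np,cv2
from scipy.spatial.transform import Rotation as R
from bench import ctrl,camera
def rot(q):
    q=np.asarray(q,float); return q if q.shape==(3,3) else R.from_quat(q[[1,2,3,0]]).as_matrix()
def pose(c,o):
    if "xyz" in c: return np.array(c["xyz"]),rot(c["rotation"])
    T=np.eye(4);T[:3,:3]=rot(o["eef_rot"]);T[:3,3]=o["eef_pos"];T=T@np.array(c["hand_eye"]);return T[:3,3],T[:3,:3]
def cast(c,p,z,o=None):
    t,r=pose(c,o);d=r@np.array([(p[0]-c["cx"])/c["fx"],(p[1]-c["cy"])/c["fy"],1]);return t+d*(z-t[2])/d[2]
def blobs(m):
    n,l,s,ce=cv2.connectedComponentsWithStats(m.astype(np.uint8));return sorted([(s[i,4],*ce[i].round(2)) for i in range(1,n)],reverse=True)
E
python3 - <<'E'
from h import *
c=camera("top");im=c["color"].astype(int);b,g,r=im[...,0],im[...,1],im[...,2]
x0,x1,y0,y1=218,308,155,245
off=np.array([218,155])
w=np.zeros(r.shape,bool);w[y0:y1,x0:x1]=1
red=w&(r>130)&(g<70)&(b<70)
for a in blobs(red)[:3]:print("red",a,cast(c,a[1:],.016))
red_p=cast(c,blobs(red)[0][1:],.016)
dark=(w&(r<75)&(g<85)&(b<90)).astype(np.uint8)
ct=max(cv2.findContours(dark,0,2)[0],key=cv2.contourArea)
hull=cv2.convexHull(ct);q=cv2.minAreaRect(hull);print(q,cast(c,q[0],.016))
corners=[cast(c,p,.016) for p in cv2.boxPoints(q)];print(np.round(corners,4),[np.linalg.norm(corners[i]-corners[i-1]) for i in range(4)])
j=np.mean(corners,0)
s=90/400
f=lambda u,v:off+np.array([u+.5,v+.5])*s-.5
peg=cast(c,f(216,105),.072);print("peg",peg)
hub=cast(c,f(201,190),.060);print("hub",hub)
notch=cast(c,f(183,286),.04);print("notch~",notch)
an=lambda p:np.degrees(np.arctan2(p[1],p[0]))
print("ang red",an(red_p-j),"peg",an(peg-hub),np.linalg.norm((peg-hub)[:2]),"notch",an(notch-hub),"box", [an(corners[i]-corners[i-1]) for i in range(4)])
for n in(c,):
  for nm,p in(("hub m",hub),):pass
s=camera("scene");
f2=lambda u,v:np.array([230,195])+np.array([u-400+.5,v+.5])*115/400-.5
print("scene hub",cast(s,f2(598,75),.06),"peg",cast(s,f2(526,85),.072), "hub->peg")
E
```

```text
red (np.int32(14), np.float64(268.71), np.float64(169.21)) [0.66847951 0.02013514 0.016     ]
red (np.int32(1), np.float64(278.0), np.float64(199.0)) [ 0.57647987 -0.00682481  0.016     ]
((262.7884826660156, 199.0576934814453), (66.28724670410156, 65.30667114257812), 11.309930801391602) [0.57700779 0.03951979 0.016     ]
[[ 0.5011  0.1585  0.016 ]
 [ 0.6967  0.1178  0.016 ]
 [ 0.6536 -0.0806  0.016 ]
 [ 0.4587 -0.0379  0.016 ]] [np.float64(0.20090212914661704), np.float64(0.199750011518977), np.float64(0.20309704324954345), np.float64(0.19958141001891744)]
peg [0.63342421 0.0276283  0.072     ]
hub [0.57812423 0.03854673 0.06      ]
notch~ [0.51533614 0.05187838 0.04      ]
ang red -11.989827520403841 peg -11.168834609711698 0.05636754544831059 notch 168.01255106455358 box [np.float64(77.79948724955165), np.float64(-11.738462579459583), np.float64(-102.24648570542578), np.float64(167.63182589406975)]
scene hub [0.57550689 0.03946624 0.06      ] peg [0.63408543 0.02873479 0.072     ] hub->peg
```

```bash
R='[0.103,-0.134,-0.022,0,0,-0.0443]'; python3 -m pendant '[[0.103,-0.134,-0.022,0,0,-0.0443],[0.103,-0.134,-0.022,0,0,-0.0443],[0.103,-0.134,-0.022,0,0,-0.0443],[0.103,-0.134,-0.022,0,0,-0.0443],[0.103,-0.134,-0.022,0,0,-0.0443],[0.103,-0.134,-0.022,0,0,-0.0443],[0.103,-0.134,-0.022,0,0,-0.0443],[0.103,-0.134,-0.022,0,0,-0.0443],[0.103,-0.134,-0.022,0,0,-0.0443],[0.103,-0.134,-0.022,0,0,-0.0443]]' -1
python3 -m pendant '[[0.103,-0.134,-0.022,0,0,-0.0443],[0.103,-0.134,-0.022,0,0,-0.0443],[0.103,-0.134,-0.022,0,0,-0.0443],[0.103,-0.134,-0.022,0,0,-0.0443],[0.103,-0.134,-0.022,0,0,-0.0443],[0.103,-0.134,-0.022,0,0,-0.0443],[0.103,-0.134,-0.022,0,0,-0.0443],[0.103,-0.134,-0.022,0,0,-0.0443],[0.103,-0.134,-0.022,0,0,-0.0443],[0.103,-0.134,-0.022,0,0,-0.0443]]'
python3 - <<'E'
from h import *
o=ctrl.get_obs();print(o['q'],o['eef_pos'],rot(o['eef_rot'])[:,1])
c=camera("wrist");cv2.imwrite("pics/w1.png",c["color"]);print(c['hand_eye'])
E
```

```text
time_s: 1.45
eef_pos: [0.4224, 0.264, 0.1951]
eef_rot: [-0.0, 0.515, 0.857, 0.0]
wrist_force: [0.5, 0.6, 0.3]
opening: -0.0
grasp_force: 0.0
time_s: 2.7
eef_pos: [0.6283, -0.0039, 0.1508]
eef_rot: [-0.0, 0.777, 0.63, -0.0]
wrist_force: [0.2, -0.3, 0.3]
opening: -0.002
grasp_force: 0.0
[-1.94916012e-01  3.83678994e-01  1.53991745e+00  8.71242187e-05
  1.21851697e+00  1.31946953e-02] [ 0.62827501 -0.00393601  0.15083266] [ 9.78416666e-01 -2.06641129e-01 -5.21799319e-04]
[[-1.86308957e-04 -9.48682243e-01 -3.16230878e-01  8.10419175e-02]
 [ 9.99999941e-01 -8.51520344e-05 -3.33701515e-04  1.14369568e-03]
 [ 2.89648999e-04 -3.16230921e-01  9.48682202e-01 -1.34330025e-01]
 [ 0.00000000e+00  0.00000000e+00  0.00000000e+00  1.00000000e+00]]
```

View pics/w1.png

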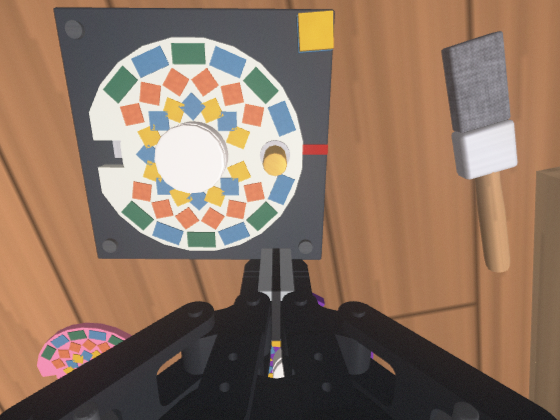

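The wrist view shows the hub top at (190,157), the peg top at (275,163), the red line at (315,150) and the notch at (108,152). The fingers are clear of the plate.

```bash
python3 - <<'E'
from h import *
o=ctrl.get_obs();c=camera("wrist");im=c["color"].astype(int);b,g,r=im[...,0],im[...,1],im[...,2]
w=np.zeros(r.shape,bool);w[130:170,295:335]=1
rb=blobs(w&(r>130)&(g<70)&(b<70))[0];rp=cast(c,rb[1:],.016,o)
hub=cast(c,(190,157),.06,o);peg=cast(c,(275,163),.072,o);n=cast(c,(108,152),.04,o)
print(rb,rp,hub,peg,n)
an=lambda p:np.degrees(np.arctan2(p[1],p[0]))
print(an(rp-hub),an(peg-hub),np.linalg.norm((peg-hub)[:2]),an(hub-n))
E
```

```text
(np.int32(171), np.float64(314.02), np.float64(144.65)) [0.66871626 0.02013614 0.016     ] [0.58262541 0.03802096 0.06      ] [0.63804097 0.02457304 0.072     ] [0.51963815 0.05120225 0.04      ]
-11.73589513457346 -13.640510855895904 0.057023941482820674 -11.819672989509527
```

```bash
python3 -m pendant '[[0,0,-0.0455,0,0,0],[0,0,-0.0455,0,0,0],[0,0,-0.0455,0,0,0],[0,0,-0.0455,0,0,0],[0,0,-0.0455,0,0,0],[0,0,-0.0455,0,0,0],[0,0,-0.0455,0,0,0],[0,0,-0.0455,0,0,0],[0,0,-0.0455,0,0,0],[0,0,-0.0455,0,0,0]]'
python3 - <<'E'
from h import *
C=np.array([.579,.039])
p=ctrl.get_obs()['eef_pos'][:2]
for k in range(0,24):
    a=np.radians(-30+7.5*k);q=C+.062*np.array([np.cos(a),np.sin(a)]);print(-30+7.5*k,q.round(4),((q-p)/.2).round(3));p=q
E
```

```text
time_s: 4.05
eef_pos: [0.6279, -0.003, 0.0597]
eef_rot: [-0.0, 0.776, 0.631, 0.0]
wrist_force: [0.3, 0.2, -0.2]
opening: -0.002
grasp_force: 0.0
-30.0 [0.6327 0.008 ] [0.024 0.055]
-22.5 [0.6363 0.0153] [0.018 0.036]
-15.0 [0.6389 0.023 ] [0.013 0.038]
-7.5 [0.6405 0.0309] [0.008 0.04 ]
0.0 [0.641 0.039] [0.003 0.04 ]
7.5 [0.6405 0.0471] [-0.003  0.04 ]
15.0 [0.6389 0.055 ] [-0.008  0.04 ]
22.5 [0.6363 0.0627] [-0.013  0.038]
30.0 [0.6327 0.07  ] [-0.018  0.036]
37.5 [0.6282 0.0767] [-0.023  0.034]
45.0 [0.6228 0.0828] [-0.027  0.03 ]
52.5 [0.6167 0.0882] [-0.03   0.027]
60.0 [0.61   0.0927] [-0.034  0.023]
67.5 [0.6027 0.0963] [-0.036  0.018]
75.0 [0.595  0.0989] [-0.038  0.013]
82.5 [0.5871 0.1005] [-0.04   0.008]
90.0 [0.579 0.101] [-0.04   0.003]
97.5 [0.5709 0.1005] [-0.04  -0.003]
105.0 [0.563  0.0989] [-0.04  -0.008]
112.5 [0.5553 0.0963] [-0.038 -0.013]
120.0 [0.548  0.0927] [-0.036 -0.018]
127.5 [0.5413 0.0882] [-0.034 -0.023]
135.0 [0.5352 0.0828] [-0.03  -0.027]
142.5 [0.5298 0.0767] [-0.027 -0.03 ]
```

```bash
python3 -m pendant '[[0.024,0.055,0,0,0,0],[0.018,0.036,0,0,0,0.0833],[0.013,0.038,0,0,0,0.0833],[0.008,0.04,0,0,0,0.0833],[0.003,0.04,0,0,0,0.0833],[-0.003,0.04,0,0,0,0.0833],[-0.008,0.04,0,0,0,0.0833],[-0.013,0.038,0,0,0,0.0833],[-0.018,0.036,0,0,0,0.0833],[-0.023,0.034,0,0,0,0.0833]]'
python3 - <<'E'
from h import *
o=ctrl.get_obs();c=camera("wrist");cv2.imwrite("pics/w2.png",c["color"]);print(o['q'])
E
```

```text
time_s: 5.3
eef_pos: [0.6288, 0.0772, 0.0608]
eef_rot: [0.001, 0.293, 0.956, 0.0]
wrist_force: [0.2, -0.7, -0.8]
opening: 0.001
grasp_force: 0.6
[-6.48520558e-02  5.08971733e-01  1.56830699e+00 -3.39385177e-05
  1.06268194e+00 -1.04141474e+00]
```

View pics/w2.png

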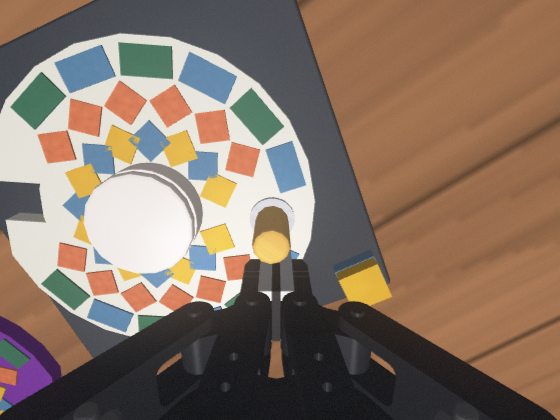

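The peg at (271,247) sits against the fingertips, and the plate is turning with it; the offcuts at (363,282) are clear. I'll keep going round.

```bash
python3 -m pendant '[[-0.027,0.03,0,0,0,0.0833],[-0.03,0.027,0,0,0,0.0833],[-0.034,0.023,0,0,0,0.0833],[-0.036,0.018,0,0,0,0.0833],[-0.038,0.013,0,0,0,0.0833],[-0.04,0.008,0,0,0,0.0833],[-0.04,0.003,0,0,0,0.0833],[-0.04,-0.003,0,0,0,0.0833],[-0.04,-0.008,0,0,0,0.0833],[-0.038,-0.013,0,0,0,0.0833]]'
python3 -m pendant '[[-0.036,-0.018,0,0,0,0.0833],[-0.034,-0.023,0,0,0,0.0833],[-0.03,-0.027,0,0,0,0.0833],[0,0,0,0,0,0],[0,0,0,0,0,0],[0,0,0,0,0,0],[0,0,0,0,0,0],[0,0,0,0,0,0],[0,0,0,0,0,0],[0,0,0,0,0,0]]'
python3 - <<'E'
from h import *
o=ctrl.get_obs();c=camera("wrist");cv2.imwrite("pics/w3.png",c["color"]);print(o['q'],o['eef_pos'],rot(o['eef_rot'])[:,1])
E
```

```text
time_s: 6.6
eef_pos: [0.5561, 0.0966, 0.0609]
eef_rot: [0.001, -0.349, 0.937, -0.0]
wrist_force: [0.2, -0.2, 0.3]
opening: 0.002
grasp_force: 0.7
time_s: 7.85
eef_pos: [0.5354, 0.0824, 0.0603]
eef_rot: [-0.0, -0.524, 0.852, -0.0]
wrist_force: [0.0, 0.1, -0.2]
opening: -0.003
grasp_force: 0.0
[-6.65401887e-02  3.41542401e-01  1.81353919e+00 -3.35684403e-05
  9.86526894e-01 -2.73937932e+00] [0.53541383 0.08237333 0.06027317] [-8.92140473e-01  4.51758096e-01  3.60601528e-06]
```

View pics/w3.png

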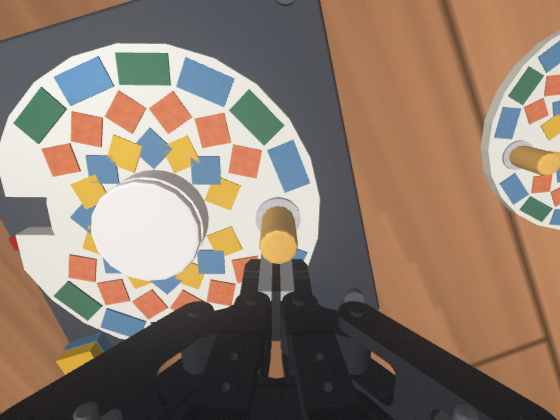

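The peg at (278,247) is still in contact. The notch, at about (30,215), is nearing the red line at (13,242). Next I measure the remaining angle.

```bash
python3 - <<'E'
from h import *
o=ctrl.get_obs();c=camera("wrist")
hub=cast(c,(147,229),.06,o);peg=cast(c,(278,247),.072,o)
n1=cast(c,(48,198),.04,o);n2=cast(c,(55,228),.04,o);n=(n1+n2)/2
an=lambda p:np.degrees(np.arctan2(p[1],p[0]))
print(hub,peg,n1,n2,np.linalg.norm((n1-n2)[:2]),an(peg-hub),np.linalg.norm((peg-hub)[:2]),an(n-hub),an(n-[.579,.039,0]),an(peg-[.579,.039,0]),np.linalg.norm((n-hub)[:2]),cast(c,(14,243),.016,o))
E
```

```text
[0.57593112 0.03685628 0.06      ] [0.52674858 0.0646364  0.072     ] [0.62059671 0.00596284 0.04      ] [0.62757174 0.01999556 0.04      ] 0.015670612547429765 150.5406258799794 0.056485904427647185 -26.374857468090187 -29.991813585144257 153.8657924746972 0.05374789646150329 [0.67468888 0.01854501 0.016     ]
```

```bash
python3 -m pendant '[[-0.025,-0.029,0,0,0,0.0778],[-0.022,-0.031,0,0,0,0.0778],[0,0,0,0,0,0],[0.017,0.073,0,0,0,0],[0.017,0.073,0,0,0,0],[0,0,0.1,0,0,0],[0,0,0.15,0,0,0],[0,0,0.15,0,0,0],[0,0,0.1,0,0,0],[0,0,0,0,0,0]]'
python3 - <<'E'
from h import *
o=ctrl.get_obs();c=camera("wrist");cv2.imwrite("pics/w4.png",c["color"]);print(o['q'],o['eef_pos'],rot(o['eef_rot'])[:,1])
E
```

```text
time_s: 9.2
eef_pos: [0.5343, 0.1007, 0.162]
eef_rot: [0.002, -0.624, 0.782, -0.001]
wrist_force: [-0.1, -0.2, -0.2]
opening: 0.001
grasp_force: 0.0
[-3.22053144e-02  1.92157052e-01  1.75946202e+00  1.46548046e-04
  1.18603203e+00 -2.95009031e+00] [0.53429243 0.10069036 0.16203083] [-0.9750619   0.2218998  -0.00384358]
```

View pics/w4.png

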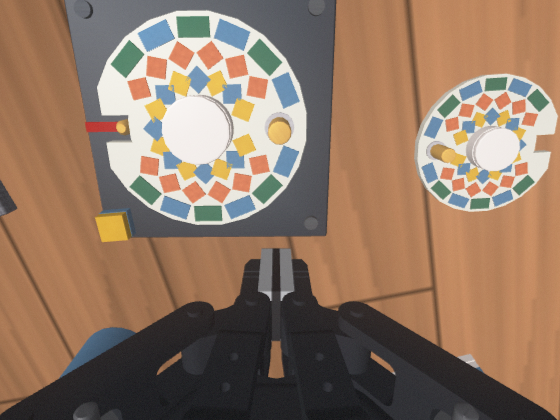

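The pin tip now shows inside the notch at (122,127), next to the red line. I'll measure how well it is centred.

```bash
python3 - <<'E'
from h import *
o=ctrl.get_obs();c=camera("wrist");im=c["color"];g=im[...,1]
for x in(112,118,124):print(x,[(y,int(g[y,x])) for y in range(108,148,1)])
cv2.imwrite("pics/c4.png",cv2.resize(im[95:165,75:175],(800,560),interpolation=cv2.INTER_CUBIC))
E
```

```text
112 [(108, 238), (109, 239), (110, 237), (111, 238), (112, 237), (113, 237), (114, 238), (115, 231), (116, 138), (117, 110), (118, 109), (119, 107), (120, 110), (121, 106), (122, 92), (123, 66), (124, 66), (125, 65), (126, 65), (127, 68), (128, 67), (129, 69), (130, 64), (131, 65), (132, 79), (133, 105), (134, 105), (135, 105), (136, 103), (137, 105), (138, 104), (139, 105), (140, 107), (141, 132), (142, 164), (143, 208), (144, 235), (145, 234), (146, 235), (147, 235)]
118 [(108, 238), (109, 237), (110, 238), (111, 237), (112, 239), (113, 237), (114, 237), (115, 230), (116, 139), (117, 110), (118, 113), (119, 108), (120, 113), (121, 133), (122, 154), (123, 157), (124, 165), (125, 194), (126, 196), (127, 196), (128, 195), (129, 197), (130, 197), (131, 196), (132, 190), (133, 170), (134, 121), (135, 106), (136, 106), (137, 107), (138, 104), (139, 104), (140, 108), (141, 134), (142, 162), (143, 209), (144, 234), (145, 234), (146, 236), (147, 234)]
124 [(108, 239), (109, 237), (110, 237), (111, 238), (112, 238), (113, 237), (114, 238), (115, 229), (116, 140), (117, 111), (118, 110), (119, 114), (120, 122), (121, 120), (122, 118), (123, 118), (124, 119), (125, 118), (126, 114), (127, 116), (128, 108), (129, 106), (130, 106), (131, 104), (132, 101), (133, 102), (134, 103), (135, 100), (136, 108), (137, 107), (138, 106), (139, 108), (140, 110), (141, 137), (142, 167), (143, 208), (144, 235), (145, 234), (146, 233), (147, 235)]
```

View pics/c4.png

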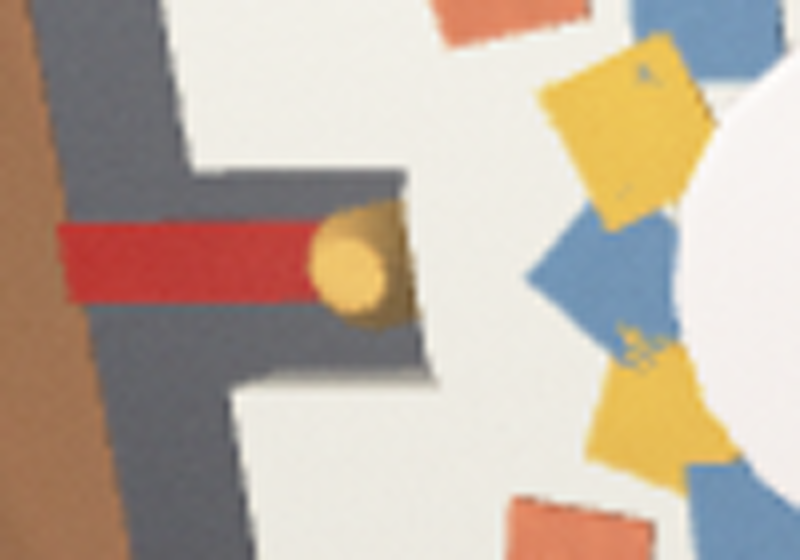

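```bash
python3 - <<'E'
from h import *
o=ctrl.get_obs();c=camera("wrist")
a=cast(c,(118,115.7),.04,o);b=cast(c,(118,142.7),.04,o);p=cast(c,(118,128.6),.028,o);r=cast(c,(100,127.2),.016,o)
hub=cast(c,(196,129.5),.06,o);peg=cast(c,(279.5,132),.072,o)
d=(b-a)[:2];w=np.linalg.norm(d);d/=w;m=(a+b)[:2]/2
print("width",w,"pin off",(p[:2]-m)@d,"red off",(r[:2]-m)@d,d,p,r,m,hub,peg)
an=lambda p:np.degrees(np.arctan2(p[1],p[0]));print(an(peg-hub),np.linalg.norm((peg-hub)[:2]))
E
```

```text
width 0.01991833933915709 pin off 0.0017175713475043068 red off 0.004992700786588761 [0.36219778 0.93210126] [0.6414273  0.02533373 0.028     ] [0.66085059 0.0212999  0.016     ] [0.63594991 0.02561946] [0.57476519 0.03704951 0.06      ] [0.51951367 0.04971594 0.072     ]
167.08803191936263 0.056684818081870696
```

Projected tangentially, the pin and the red line are within about 1 mm of the notch centre. The notch width reads 20 mm, as given. I'll go over the hub and press.

```bash
python3 -m pendant '[[0.043,-0.062,0,0,0,0],[0.043,-0.062,0,0,0,0],[0.043,-0.062,0,0,0,0],[0.043,-0.062,0,0,0,0],[0.043,-0.062,-0.05,0,0,0],[0,0,-0.1,0,0,0],[0,0,-0.1,0,0,0],[0,0,-0.1,0,0,0],[0,0,-0.05,0,0,0],[0,0,0,0,0,0]]'
python3 -m pendant '[[0,0,-0.02,0,0,0],[0,0,-0.02,0,0,0],[0,0,-0.02,0,0,0],[0,0,-0.01,0,0,0],[0,0,-0.01,0,0,0],[0,0,-0.01,0,0,0],[0,0,-0.01,0,0,0],[0,0,-0.01,0,0,0],[0,0,0,0,0,0],[0,0,0,0,0,0]]'
```

```text
time_s: 10.6
eef_pos: [0.5753, 0.0374, 0.0793]
eef_rot: [-0.001, -0.623, 0.782, 0.001]
wrist_force: [0.2, 0.9, 0.0]
opening: -0.0
grasp_force: 0.0
time_s: 11.85
eef_pos: [0.5761, 0.0376, 0.0591]
eef_rot: [0.0, -0.624, 0.782, -0.0]
wrist_force: [-1.7, 0.3, 6.1]
opening: -0.001
grasp_force: 2.9
```

```bash
python3 -m pendant '[[0,0,-0.006,0,0,0],[0,0,-0.006,0,0,0],[0,0,-0.006,0,0,0],[0,0,0,0,0,0],[0,0,0,0,0,0],[0,0,0,0,0,0],[0,0,0,0,0,0],[0,0,0,0,0,0],[0,0,0,0,0,0],[0,0,0,0,0,0]]'
```

```text
time_s: 13.1
eef_pos: [0.5762, 0.0376, 0.058]
eef_rot: [-0.0, -0.624, 0.782, -0.0]
wrist_force: [-11.0, 0.5, 26.3]
opening: 0.004
grasp_force: 12.8
```

The hand stopped at TCP 0.058 m with 26 N, which is the seated hub height of 50 mm. I'll withdraw and look.

```bash
python3 -m pendant '[[0,0,0.02,0,0,0],[0,0,0.05,0,0,0],[0,0,0.15,0,0,0],[0,0,0.15,0,0,0],[0,0,0.15,0,0,0],[-0.05,0.1,0.05,0,0,0],[-0.05,0.1,0,0,0,0],[-0.05,0.1,0,0,0,0],[0,0,0,0,0,0],[0,0,0,0,0,0]]'
python3 - <<'E'
from h import *
o=ctrl.get_obs();c=camera("wrist");cv2.imwrite("pics/w5.png",c["color"]);print(o['wrist_force'],o['dq'])
E
```

```text
time_s: 14.35
eef_pos: [0.5454, 0.098, 0.168]
eef_rot: [-0.0, -0.624, 0.781, 0.0]
wrist_force: [-0.8, -0.3, 0.1]
opening: -0.003
grasp_force: 0.0
[-0.8390334  -0.33093625  0.13388069] [-0.01672141  0.00418863 -0.01219779 -0.00075159  0.00097049  0.0001998 ]
```

View pics/w5.png

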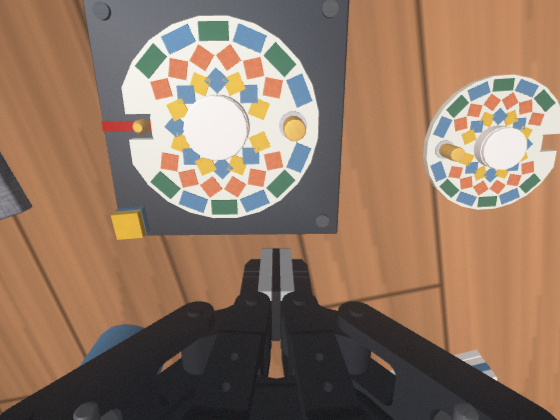

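The pin at (138,126) stands in the notch, the plate is down and flat, the offcuts are in place, and the hand is clear.

```bash
python3 -c "
from bench import ctrl
print(ctrl.hand_in())"
```

```text
the job is handed in; nothing more can be done
None
```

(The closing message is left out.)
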